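# Set the coffee grinder to the filter mark and start it

### The job

The coffee grinder was left set too fine, for espresso, and filter coffee is wanted. With a fingertip on the scalloped edge of the grind wheel on its top, flick the wheel round click by click until the white bar on the wheel (the filter mark) has clicked into place opposite the black index bar on the housing; then press the round start button fully down and let it come up again. Pick nothing up, and leave the grinder and the cups around it standing where they are.

Things in the scene. Friction and masses are not known exactly. Their poses are not given: they have to be found in the camera images.
- grinder: Electric coffee grinder, white, 200 mm deep (its own x) by 130 wide by 287 tall, about 5 kg, standing loose on four rubber feet; origin at the centre of its underside, z up. Front (spout, start button) on its own -x side. Its head is 196 by 108 mm, with a flat top deck 245 mm above the table that carries the black grind wheel towards the back and the start button in front.
- wheel_axis (a point): Point on the grind wheel's vertical axis, level with the wheel's top, 263 mm above the table; does not turn, axes as the grinder's. The wheel is a disc of 46 mm radius, 14 mm thick, its underside 4 mm above the deck, its edge free all round and 4 mm proud of the head's sides. In its middle stands a fixed funnel with a lid, 30 mm in radius, 287 mm above the table at the top.
- wheel_rim (a point): Point on the wheel's axis half-way down its edge, 256 mm above the table; does not turn. On the edge stand 12 upright lobes, 12 mm wide, rounded outside to 6 mm radius about centres 52 mm from the axis (58 mm over all), one every 30 degrees, with gaps of 15 mm between them. At rest in a click, one lobe points straight at the index bar, along the grinder's own -x.
- wheel (a joint): Turn of the grind wheel, rad, growing counter-clockwise seen from above (coarser), 0 to 4.19. It rests in spring clicks every 0.524 rad (30 degrees, one lobe): 0, 0.524, 1.047 ... About 4 N along the edge moves it off a click; past half-way it snaps on to the next. The filter mark is at the index at 2.618 (click 5). It starts 2 to 5 clicks short of that.
- filter_mark (a point): Middle of the white bar on the wheel's top, 20 by 6 mm, along the radius, 43 mm from the axis: the filter mark; it turns with the wheel. The other white marks are round dots that grow from fine to coarse (5 smaller ones before the bar, 3 larger after it).
- index (a point): Top of the index bar, a fixed black bar on the white deck, 19 mm long, 6 wide, 4 high, 68 mm in front (grinder's own -x) of the wheel's axis, pointing at it.
- start (a joint): Start button, depth pressed in m: 0 up, 0.005 fully down; spring return, fully down at 5 N. It counts as pressed beyond 0.0035.
- start_top (a point): Centre of the top of the start button (steel, 22 mm across, in a dark round bezel 38 mm across, 7 mm high); 107 mm in front of the wheel's axis, 258 mm above the table when up. It is pressed straight down.
- dosing_cup: Loose steel cup, 54 mm across, 62 mm tall, that stands on the foot board under the spout; origin at the centre of its underside. Leave alone.
- espresso_cup: Small white cup with a handle, 64 mm across, 55 mm tall, on the table; origin at the centre of its underside. Leave alone.
- pink_mug: Mug with a handle, 82 mm across, 98 mm tall, on the table; origin at the centre of its underside. Leave alone.
- grey_mug: Mug with a handle, 86 mm across, 100 mm tall, on the table; origin at the centre of its underside. Leave alone.

How it is judged:
By the outcome, as a careful person would: the job done as asked, in the order asked, and still so for the second after the job is handed in, with the robot touching nothing.
It also fails if it takes over 61 s, if anything falls off the work surface, if the arm or the gripper's body presses on something with over 40 N, if the wrist force passes 120 N, or if a joint passes its speed limit or range.

### The arm

A 6-joint arm with a two-finger parallel gripper is mounted at the origin on the work surface. World frame = base frame: x ahead of the robot, y to its left, z up, the work surface at z = 0. Lengths are in m, angles in rad, forces in N, time in s.
With the tool pointing down it reaches from about 0.25 to 0.725 m from the base axis. Payload 4 kg.
Tool frame: the origin (TCP) lies on the front face of the gripper's body, between the roots of the fingers; the fingertips stand 73 mm ahead of it and the grasp point (between the pads) lies 54 mm ahead of it; z points along the fingers, y is the line along which they close (so a half turn about z gives the same grasp; the last joint's range is limited). The gripper opens to 85 mm and grips with 20 to 120 N. Pads are 22 mm wide; open, the fingers measure 114 mm over their backs; the gripper's body (76 mm by 85 mm) begins 54 mm behind the grasp point. The pads swing forward as they close: fully open they stand 13 mm farther back than shut.
Start: joints at [1.133, 0.241, 0.005, 1.335, 0, 1.571], TCP at [0.212, 0.453, 0.304] pointing down, gripper open.
Joint ranges: [-2.72, 2.72], [-1.05, 1.87], [-1.09, 1.28], [-1.99, 2.15], [-1.42, 1.44], [-3.14, 3.14]. Speed limits (rad/s): [2.79, 2.79, 3.14, 3.14, 3.14, 3.14].

### API

Orientations are given as a rotation vector (axis times angle).
In Python, from workcell import manip gives the robot as it stands.
- The arm moves only by the tool carry_out, never from a script. Its arguments are lists of equal length, an entry for each row: "hand": the opening, from 0 (shut) to 1 (fully open); "offset": the shift along the world's x, y, z normalised to -1 to 1, where 1 is 0.2 m, a list of three; "rotation": the turn, a rotation vector about the world's x, y, z normalised to -1 to 1, where 1 is pi/2 rad, a list of three. In form: {"hand": [hand, ...], "offset": [[x, y, z], ...], "rotation": [[ax, ay, az], ...]}. A call has 1 to 8 rows; each row is the pose to reach, as a shift and turn from the pose commanded when the call began; what a row does not reach only later rows make up. A row lasts 1/10 s, in which the tool goes at most 50 mm and 8.59 degrees, less where a joint would pass 70% of its speed; a pose out of reach is approached as far as the arm can. A call with a number of a shift or a turn outside -1 to 1 is refused whole. A call with a gripper value outside its range is refused whole. The fingers move at their own pace and stop on an object; "grip_force" is the grip in N (left out, the last holds). Time passes only in rows, so rows that repeat a pose let the fingers close. It gives the time, the measured TCP pose, the force, the opening and the grip force at its end, in the units of the state.
- manip.state(): the state, without advancing time (a new reading comes with each control period).
- manip.get_image(name): name is "side" or "top"; returns a dict with "pixels" (480x640x3 uint8, red, green, blue), "fx", "fy", "cx", "cy" (pixels), "extrinsics" (4x4, takes a point from world to camera coordinates). Camera axes: x right, y down, z forward; pixel columns grow to the right and rows downward; lengths in m; the calibration is good to about 2 mm. A picture is of the moment at which its call begins. There is no depth.
- manip.job_done(): hands the job in; it is judged then, once.
The state is a dict: "time_s": time; "joints": joint angles; "joint_velocities": joint speeds; "tau": joint torques, N m; "eef_pos": TCP position; "tool_rot": TCP orientation; "contact_force": force on the tool from outside, world axes, zero at the start; "torque": the same for the moment, N m; "opening": finger opening in m; "gripper_force": force on a finger pad.
Only numpy, scipy, OpenCV 4.12 (cv2) and the standard library are available. Lean on these libraries where they do the work, as an engineer would, in place of code of your own. Each camera call takes 0.05 s, during which the arm holds its last target. There are 200 camera calls.

## Working session

There is one attempt and no reset: what is moved stays moved. The work goes in short steps, Python scripts to look and compute and a tool call to move; the robot and the scene stay as the last step left them, time stands still between calls to the robot, and variables do not carry over. Pictures are saved under pics/ and viewed, at most 10 in all, crops included, and the job is handed in when it is done.

Besides the shell and the picture viewer there is one more tool, called after ">>>" as name(argument=value, ...), one argument or row to a line, values as JSON. carry_out: Moves the arm, as the interface text tells. Scaled input: -1 to 1 covers 0.2 m each way for a shift and pi/2 rad each way for a turn. Its arguments: {"type":"object","properties":{"hand":{"type":"array"},"offset":{"type":"array"},"rotation":{"type":"array"},"grip_force":{"type":"number"}},"required":["hand","offset","rotation"]}

```bash
mkdir -p pics
cat > h.py <<'E'
from workcell import manip
import cv2, numpy as np
def shot(name,fn=None):
    d=manip.get_image(name)
    if fn: cv2.imwrite('pics/'+fn,d['pixels'][:,:,::-1])
    return d
def ray(d,u,v,z):
    E=np.array(d['extrinsics']);R=E[:3,:3];c=-R.T@E[:3,3]
    r=R.T@np.array([(u-d['cx'])/d['fx'],(v-d['cy'])/d['fy'],1])
    return c+r*(z-c[2])/r[2]
def proj(d,p):
    E=np.array(d['extrinsics']);q=E[:3,:3]@np.array(p)+E[:3,3]
    return np.array([d['fx']*q[0]/q[2]+d['cx'],d['fy']*q[1]/q[2]+d['cy']])
E
python3 - <<'E'
from h import *
a=shot('top','t0.png');b=shot('side','s0.png')
for d in(a,b):
    E=np.array(d['extrinsics']);print(-E[:3,:3].T@E[:3,3],d['fx'],E[2,:3])
print(manip.state())
E
```

```text
[0.454877   0.04601993 1.23106464] 582.3068603765006 [ 0.15075994  0.02118669 -0.98834334]
[ 0.29985411 -1.07442737  0.9639715 ] 615.4447294474551 [ 0.23313125  0.80003982 -0.55279843]
{'time_s': 0.1, 'joints': array([1.13300308e+00, 2.41336599e-01, 3.81900824e-03, 1.33516887e+00,
       8.00756421e-06, 1.57081536e+00]), 'joint_velocities': array([ 0.00114124, -0.00200068,  0.00432868,  0.00029519,  0.00115027,
        0.00170584]), 'tau': array([ 3.52917141e-04, -3.73140335e+01,  2.53010255e+01,  1.08608257e-02,
       -4.12210647e-05,  9.81089642e-06]), 'eef_pos': array([0.21178466, 0.45245111, 0.30308711]), 'tool_rot': array([-6.82143441e-01, -3.06621079e+00,  2.89505298e-03]), 'contact_force': array([-0.28070636, -0.75039881, -0.36719503]), 'torque': array([-0.00683573, -0.00295415, -0.06119974]), 'gripper_force': 0.0, 'opening': 0.08526678250809813}
```

View pics/t0.png

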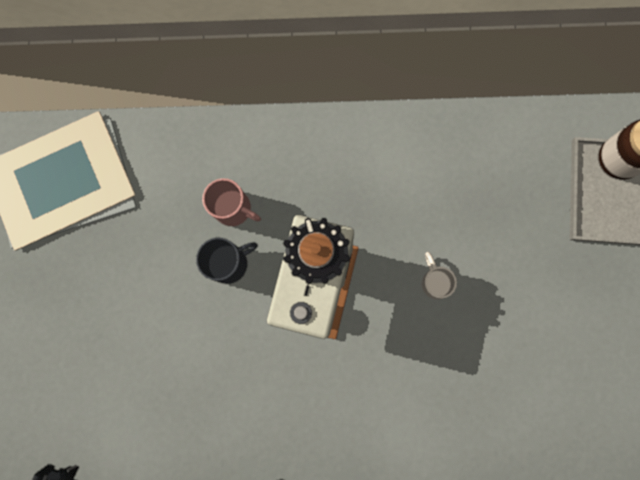

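View pics/s0.png

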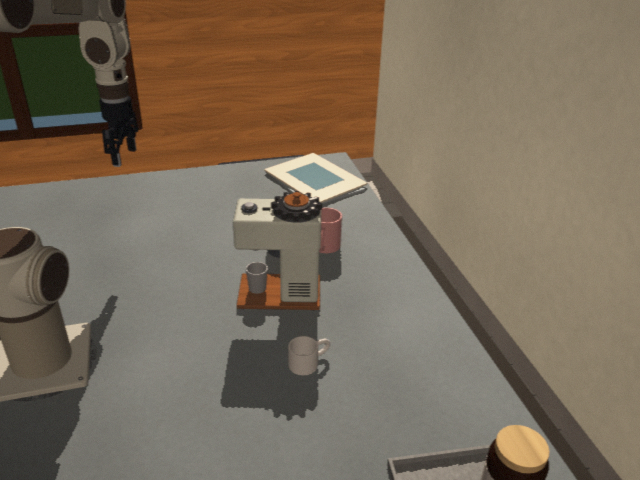

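The top view shows the grinder's wheel at about (317,250), the button at (301,313) and the index at (307,291), with both mugs to the left and the espresso cup to the right. The bar seems to be near (309,227). I'll zoom in and measure.

Run:
```python
from h import *
d=shot('top');im=d['pixels'];c=im[205:345,255:375]
cv2.imwrite('pics/t1.png',cv2.resize(c[:,:,::-1],None,fx=4.2,fy=4.2,interpolation=cv2.INTER_CUBIC))
hsv=cv2.cvtColor(im,cv2.COLOR_RGB2HSV)
m=((hsv[...,2]<70)).astype(np.uint8);m[:205]=0;m[345:]=0;m[:,:262]=0;m[:,352:]=0
n,l,s,ce=cv2.connectedComponentsWithStats(m)
for i in range(1,n):
    if s[i,4]>15: print('dark',s[i],ce[i],ray(d,*ce[i],.249))
# funnel lid (brown) and lobes
m2=((hsv[...,0]<20)&(hsv[...,1]>110)&(hsv[...,2]>70)).astype(np.uint8);m2[:225]=0;m2[275:]=0;m2[:,:290]=0;m2[:,342:]=0
p=np.argwhere(m2)[:,::-1];(x,y),r=cv2.minEnclosingCircle(p.astype(np.float32));print('lid',x,y,r,ray(d,x,y,.287))
p=np.argwhere(l==l[250,290] if l[250,290] else m)[:,::-1];
(x,y),r=cv2.minEnclosingCircle(p.astype(np.float32));print('wheel',x,y,r,ray(d,x,y,.260))
```

```text
dark [ 283  218   68   66 1862] [318.95327605 254.2593985 ] [0.57898249 0.08796327 0.249     ]
dark [305 286   4   9  22] [306.59090909 290.09090909] [0.51862089 0.10984746 0.249     ]
dark [302 307  10  14  50] [307.62 314.52] [0.47774061 0.10868525 0.249     ]
lid 315.72265625 248.81640625 16.512205123901367 [0.58328    0.09147998 0.287     ]
wheel 318.0 252.5 36.458980560302734 [0.58061116 0.08904737 0.26      ]
```

View pics/t1.png

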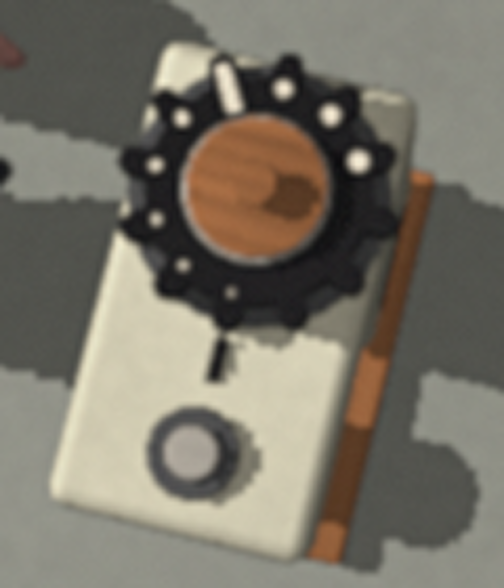

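Run:
```python
from h import *
d=shot('top');s=shot('side')
f=lambda X,Y:(255+(X+.5)/4.2-.5,205+(Y+.5)/4.2-.5)
P={'lid':(f(257,188),.287,0),'idx':(f(217,361),.249,68),'btn':(f(188,452),.258,107)}
W={k:ray(d,*v[0],v[1])[:2] for k,v in P.items()};print(W)
v=W['lid']-W['btn'];print(np.hypot(*v),np.degrees(np.arctan2(v[1],v[0])))
u=v/np.hypot(*v);O=np.mean([W[k]+u*P[k][2]/1000 for k in P],0);print('O',O)
b=ray(d,*f(228,85),.263)[:2]-O;print('bar',np.hypot(*b),np.degrees(np.arctan2(b[1],b[0])))
for k,z in(('lid',.287),('btn',.258)): print('side',k,proj(s,[*(O if k=='lid' else O-u*.107),z]))
for t in(.230,.243):
    for e in(-.05,.05): print('tip',t,proj(s,[.212+e*.4236,.4525+e*.905,t]))
```

```text
{'lid': array([0.58234437, 0.09135274]), 'idx': array([0.51782365, 0.11037357]), 'btn': array([0.48157363, 0.12175965])}
0.10525835484023317 -16.79084239844644
O [0.58309355 0.09097739]
bar 0.04629321130747954 15.701010344375927
side lid [296.84695864 193.84797626]
side btn [249.48152002 203.61009435]
tip 0.23 [117.55249973 171.1490972 ]
tip 0.23 [133.91785831 154.28326547]
tip 0.243 [116.73036057 166.56220592]
tip 0.243 [133.20862205 149.8525168 ]
```

Run:
```python
from h import *
im=cv2.imread('pics/s0.png');a=cv2.resize(im[180:230,225:335],None,fx=5,fy=5,interpolation=cv2.INTER_CUBIC);b=cv2.resize(im[95:175,90:145],None,fx=3.1,fy=3.1,interpolation=cv2.INTER_CUBIC)
o=np.zeros((600,560,3),np.uint8);o[:250,:550]=a;o[300:300+b.shape[0],:b.shape[1]]=b;cv2.imwrite('pics/s1.png',o)
```

```text
(no output)
```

View pics/s1.png

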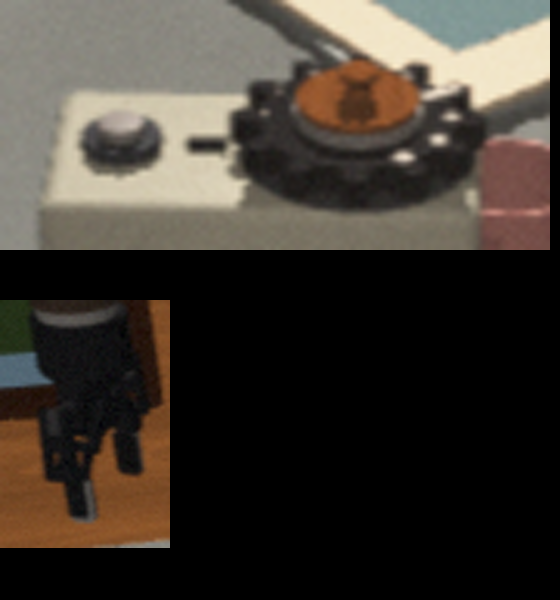

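The side view agrees with the top view: button at (249,204) against (249.5,203.6) predicted. The open fingertip is about 60 mm ahead of the TCP, so it should be 73 mm when shut. The wheel axis is at about (0.584, 0.0915) and the grinder's heading is about -16°. The smallest dot is at the index, so the wheel is at click 0 and needs 5 clicks counter-clockwise. I'll work on its right side with the fingers shut, corner pointing inward.

>>> carry_out(
  hand=[0,0,0,0,0,0,0,0],
  offset=[
    [0,0,0.25],
    [0,0,0.48],
    [0.2,-0.2,0.48],
    [0.4,-0.4,0.48],
    [0.6,-0.6,0.48],
    [0.7,-0.8,0.48],
    [0.8,-1,0.48],
    [0.8,-1,0.48],
  ],
  rotation=[
    [0,0,0],
    [0,0,-0.05],
    [0,0,-0.1],
    [0,0,-0.18],
    [0,0,-0.25],
    [0,0,-0.32],
    [0,0,-0.4],
    [0,0,-0.4],
  ],
)

```text
time_s: 1.05
eef_pos: [0.3736, 0.249, 0.4]
tool_rot: [1.607, 2.698, -0.002]
contact_force: [-0.4, -0.5, 0.1]
opening: -0.0
gripper_force: 0.0
```

>>> carry_out(
  hand=[0,0,0,0,0,0,0],
  offset=[
    [0.1,-0.2,0],
    [0.2,-0.4,0],
    [0.4,-0.6,0],
    [0.6,-0.8,0],
    [0.75,-1,0],
    [0.8,-1,0],
    [0.8,-1,0],
  ],
  rotation=[
    [0,0,0],
    [0,0,0],
    [0,0,0],
    [0,0,0],
    [0,0,0],
    [0,0,0],
    [0,0,0],
  ],
)

```text
time_s: 1.75
eef_pos: [0.5339, 0.0515, 0.3985]
tool_rot: [-1.599, -2.703, 0.001]
contact_force: [-1.1, -0.4, -0.9]
opening: 0.0
gripper_force: 0.0
```

Run:
```python
from h import *
s=manip.state();print(s['eef_pos'],s['tool_rot'],s['joints'])
```

```text
[0.53387413 0.05146762 0.39853592] [-1.59926869e+00 -2.70294687e+00  9.14670044e-04] [9.60663891e-02 2.99814374e-01 3.27524217e-01 1.59962378e+00
 9.44161704e-05 1.16461914e+00]
```

>>> carry_out(
  hand=[0,0,0,0,0,0],
  offset=[
    [0.06,-0.23,0],
    [0.06,-0.23,-0.1],
    [0.06,-0.23,-0.25],
    [0.06,-0.23,-0.37],
    [0.06,-0.23,-0.37],
    [0.06,-0.23,-0.37],
  ],
  rotation=[
    [0,0,0],
    [0,0,0],
    [0,0,0],
    [0,0,0],
    [0,0,0],
    [0,0,0],
  ],
)

```text
time_s: 2.35
eef_pos: [0.5435, 0.008, 0.3264]
tool_rot: [-1.594, -2.707, 0.0]
contact_force: [0.3, -0.2, 0.7]
opening: -0.0003
gripper_force: 0.0
```

Run:
```python
from h import *
d=shot('top');s=shot('side')
a=cv2.resize(d['pixels'][200:340,250:380,::-1],None,fx=3,fy=3,interpolation=cv2.INTER_CUBIC)
b=cv2.resize(s['pixels'][120:260,225:355,::-1],None,fx=3,fy=3,interpolation=cv2.INTER_CUBIC)
cv2.imwrite('pics/c1.png',np.hstack([a,b]));st=manip.state();print(st['eef_pos'],st['contact_force'])
p=st['eef_pos'];print((proj(s,[p[0],p[1],p[2]-.073])-[225,120])*3+[390,0])
```

```text
[0.54444855 0.00767821 0.32779714] [-0.48893191  0.04654297  0.28765428]
[580.31097839 323.27123309]
```

View pics/c1.png

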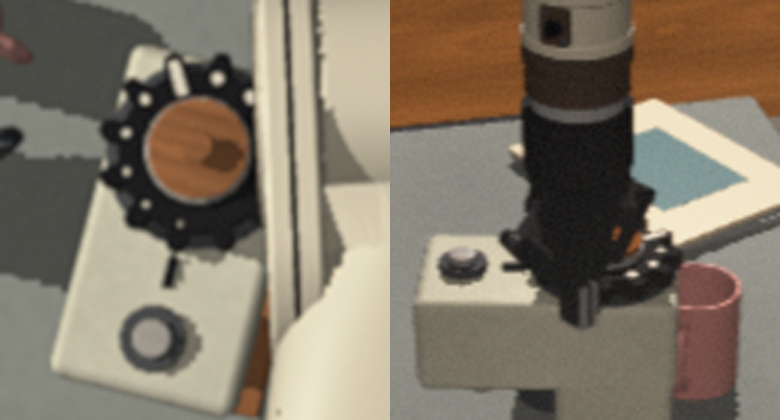

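The top view shows a clear gap to the wheel, and in the side view the tip is at (582,325) as predicted (580,323). The finger looks slimmer than I assumed, so I'll push in a little further. Next I insert and feel for contact.

>>> carry_out(
  hand=[0,0,0,0],
  offset=[
    [0.02,0.06,-0.01],
    [0.05,0.13,-0.01],
    [0.05,0.13,-0.01],
    [0.05,0.13,-0.01],
  ],
  rotation=[
    [0,0,0],
    [0,0,0],
    [0,0,0],
    [0,0,0],
  ],
)

```text
time_s: 2.85
eef_pos: [0.5536, 0.0335, 0.3241]
tool_rot: [-1.595, -2.706, 0.002]
contact_force: [-3.1, -2.8, 2.3]
opening: -0.0002
gripper_force: 2.3
```

Light contact with the leading lobe. Now the first flick.

>>> carry_out(
  hand=[0,0,0,0,0,0,0],
  offset=[
    [0.03,-0.013,0],
    [0.06,-0.025,0],
    [0.09,-0.03,0],
    [0.12,-0.035,0],
    [0.12,-0.035,0],
    [0.1,-0.13,0],
    [0.1,-0.15,0],
  ],
  rotation=[
    [0,0,0],
    [0,0,0],
    [0,0,0],
    [0,0,0],
    [0,0,0],
    [0,0,0],
    [0,0,0],
  ],
)

```text
time_s: 3.55
eef_pos: [0.5739, 0.0019, 0.3238]
tool_rot: [-1.598, -2.705, 0.001]
contact_force: [-0.1, -0.1, -0.2]
opening: -0.0003
gripper_force: 0.0
```

```bash
cat >> h.py <<'E'
def marks(O=(.584,.0915)):
    d=shot('top');g=cv2.resize(d['pixels'],None,fx=4,fy=4,interpolation=cv2.INTER_CUBIC)
    out=[];m=np.zeros(g.shape[:2],np.uint8)
    ang=np.arange(0,360,1.);v=[]
    for a in ang:
        s=[]
        for r in(.039,.042):
            u=proj(d,[O[0]+r*np.cos(np.radians(a)),O[1]+r*np.sin(np.radians(a)),.263])
            q=((u+.5)*4-.5).round().astype(int);s.append(int(g[q[1],q[0]].min()))
        v.append(max(s))
    v=np.array(v);w=v>120
    i=np.where(w)[0];runs=np.split(i,np.where(np.diff(i)>1)[0]+1) if len(i) else []
    print('white [angle from index, width, peak]',[(round(float(r.mean()-164)),len(r),int(v[r].max())) for r in runs])
    st=manip.state();print(st['time_s'],st['eef_pos'].round(4),st['contact_force'].round(1));return d
E
python3 - <<'E'
from h import *
d=marks()
cv2.imwrite('pics/c2.png',cv2.resize(d['pixels'][200:340,250:380,::-1],None,fx=4,fy=4,interpolation=cv2.INTER_CUBIC))
E
```

```text
white [angle from index, width, peak] [(-148, 8, 183), (-119, 9, 189), (-90, 6, 160), (-60, 6, 159), (-31, 5, 148), (-2, 4, 144), (153, 11, 194), (182, 10, 190)]
3.6 [0.574  0.0018 0.3239] [ 0.7 -0.7 -0.2]
```

View pics/c2.png

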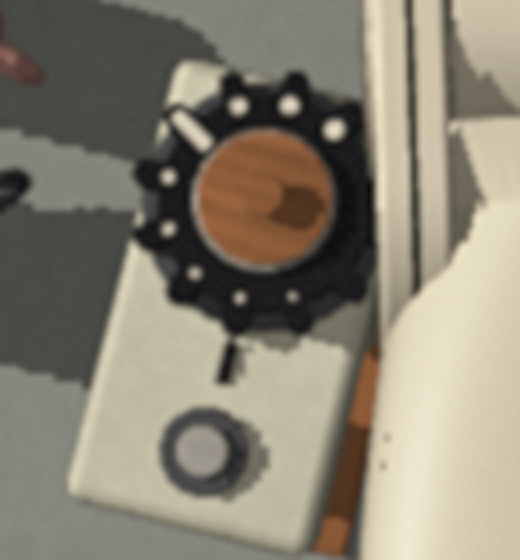

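One click done: the bar at (190,130) in the crop is 120° before the index. Four more to go.

>>> carry_out(
  hand=[0,0,0,0,0,0,0,0],
  offset=[
    [-0.12,0.01,0],
    [-0.12,0.02,0],
    [-0.1,0.15,0],
    [-0.1,0.15,0],
    [-0.07,0.137,0],
    [-0.04,0.125,0],
    [-0.01,0.12,0],
    [0.02,0.115,0],
  ],
  rotation=[
    [0,0,0],
    [0,0,0],
    [0,0,0],
    [0,0,0],
    [0,0,0],
    [0,0,0],
    [0,0,0],
    [0,0,0],
  ],
)

```text
time_s: 4.4
eef_pos: [0.5792, 0.0254, 0.3239]
tool_rot: [1.597, 2.704, 0.001]
contact_force: [0.6, -0.7, -0.3]
opening: 0.0002
gripper_force: 0.0
```

>>> carry_out(
  hand=[0,0,0,0,0,0],
  offset=[
    [0,0,0],
    [-0.02,-0.115,0],
    [-0.08,-0.115,0],
    [-0.14,-0.1,0],
    [-0.12,0.035,0],
    [-0.12,0.035,0],
  ],
  rotation=[
    [0,0,0],
    [0,0,0],
    [0,0,0],
    [0,0,0],
    [0,0,0],
    [0,0,0],
  ],
)

```text
time_s: 5.0
eef_pos: [0.5534, 0.0335, 0.3242]
tool_rot: [-1.594, -2.707, 0.002]
contact_force: [-2.4, -0.3, 2.7]
opening: 0.0002
gripper_force: 1.5
```

```bash
python3 -c "
from h import *
marks()"
```

```text
white [angle from index, width, peak] [(-154, 22, 201), (-119, 7, 170), (-90, 10, 191), (-60, 7, 175), (-32, 6, 166), (-1, 5, 156), (16, 20, 185), (40, 19, 171), (84, 34, 176), (135, 27, 151), (158, 8, 156), (178, 19, 174), (194, 2, 156)]
5.05 [0.5536 0.0333 0.3242] [-2.6  0.8  2.6]
```

>>> carry_out(
  hand=[0,0,0,0,0,0,0],
  offset=[
    [0.03,-0.013,0],
    [0.06,-0.025,0],
    [0.09,-0.03,0],
    [0.12,-0.035,0],
    [0.12,-0.035,0],
    [0.1,-0.13,0],
    [0.1,-0.15,0],
  ],
  rotation=[
    [0,0,0],
    [0,0,0],
    [0,0,0],
    [0,0,0],
    [0,0,0],
    [0,0,0],
    [0,0,0],
  ],
)

```text
time_s: 5.75
eef_pos: [0.574, 0.0017, 0.3238]
tool_rot: [1.598, 2.704, -0.001]
contact_force: [-1.0, 0.9, 0.2]
opening: -0.0001
gripper_force: 0.0
```

```bash
python3 -c "
from h import *
marks()"
```

```text
white [angle from index, width, peak] [(-148, 10, 189), (-120, 8, 181), (-90, 9, 178), (-61, 11, 191), (-31, 7, 178), (0, 6, 164), (29, 5, 144), (60, 2, 123)]
5.8 [0.5741 0.0017 0.3239] [0.1 0.2 0.1]
```

>>> carry_out(
  hand=[0,0,0,0,0,0,0,0],
  offset=[
    [-0.12,0.01,0],
    [-0.12,0.02,0],
    [-0.1,0.15,0],
    [-0.1,0.15,0],
    [-0.07,0.137,0],
    [-0.04,0.125,0],
    [-0.01,0.12,0],
    [0.02,0.115,0],
  ],
  rotation=[
    [0,0,0],
    [0,0,0],
    [0,0,0],
    [0,0,0],
    [0,0,0],
    [0,0,0],
    [0,0,0],
    [0,0,0],
  ],
)

```text
time_s: 6.6
eef_pos: [0.5791, 0.0254, 0.3239]
tool_rot: [1.597, 2.704, 0.001]
contact_force: [-0.9, -0.2, -0.8]
opening: -0.0002
gripper_force: 0.0
```

>>> carry_out(
  hand=[0,0,0],
  offset=[
    [0,0,0],
    [-0.02,-0.115,0],
    [-0.02,-0.115,0],
  ],
  rotation=[
    [0,0,0],
    [0,0,0],
    [0,0,0],
  ],
)

```text
time_s: 6.9
eef_pos: [0.5739, 0.0011, 0.3238]
tool_rot: [1.599, 2.704, -0.001]
contact_force: [-0.0, 0.2, -0.1]
opening: -0.0001
gripper_force: 0.0
```

```bash
python3 -c "
from h import *
marks()"
```

```text
white [angle from index, width, peak] [(-120, 10, 187), (-90, 9, 184), (-61, 9, 187), (-32, 10, 189), (-1, 7, 183), (30, 6, 165), (60, 4, 150), (91, 1, 122)]
6.95 [0.574  0.002  0.3239] [ 0.3 -0.3 -0.4]
```

Four clicks done: the bar is at -30°, followed by the three larger dots. One more.

>>> carry_out(
  hand=[0,0,0,0,0,0,0,0],
  offset=[
    [-0.12,0.01,0],
    [-0.12,0.02,0],
    [-0.1,0.15,0],
    [-0.1,0.15,0],
    [-0.07,0.137,0],
    [-0.04,0.125,0],
    [-0.01,0.12,0],
    [0.02,0.115,0],
  ],
  rotation=[
    [0,0,0],
    [0,0,0],
    [0,0,0],
    [0,0,0],
    [0,0,0],
    [0,0,0],
    [0,0,0],
    [0,0,0],
  ],
)

```text
time_s: 7.75
eef_pos: [0.5792, 0.0255, 0.3239]
tool_rot: [1.596, 2.704, 0.001]
contact_force: [-0.0, 0.7, 0.3]
opening: 0.0003
gripper_force: 0.0
```

>>> carry_out(
  hand=[0,0,0,0],
  offset=[
    [0,0,0],
    [-0.02,-0.115,0],
    [-0.02,-0.2,0],
    [-0.02,-0.2,0],
  ],
  rotation=[
    [0,0,0],
    [0,0,0],
    [0,0,0],
    [0,0,0],
  ],
)

```text
time_s: 8.15
eef_pos: [0.5741, -0.0162, 0.324]
tool_rot: [1.6, 2.703, -0.0]
contact_force: [0.4, -1.1, 0.6]
opening: 0.0001
gripper_force: 0.0
```

Run:
```python
from h import *
d=marks()
cv2.imwrite('pics/c3.png',cv2.resize(d['pixels'][200:340,250:380,::-1],None,fx=4,fy=4,interpolation=cv2.INTER_CUBIC))
```

```text
white [angle from index, width, peak] [(-90, 10, 189), (-61, 9, 189), (-31, 9, 195), (-2, 10, 191), (30, 7, 174), (60, 6, 161), (92, 4, 143)]
8.2 [ 0.5741 -0.0153  0.324 ] [ 0.6 -0.  -0.7]
```

View pics/c3.png

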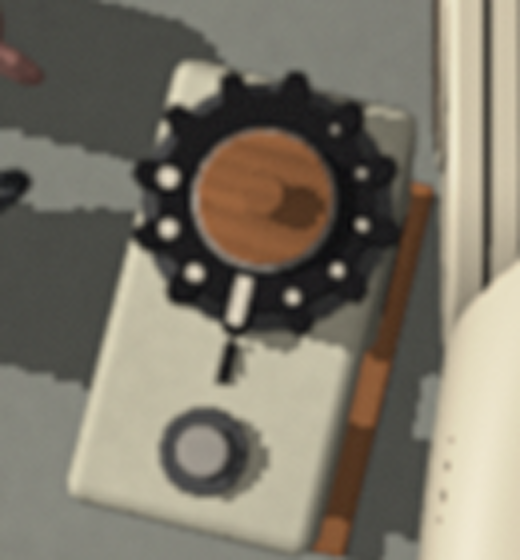

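The bar at (239,302) is in line with the index at (228,362), and the grinder hasn't moved. Next, the button.

>>> carry_out(
  hand=[0,0,0,0,0,0,0,0],
  offset=[
    [0,0,0.2],
    [0,0,0.38],
    [-0.15,0.2,0.38],
    [-0.3,0.4,0.38],
    [-0.46,0.6,0.38],
    [-0.46,0.685,0.38],
    [-0.46,0.685,0.2],
    [-0.46,0.685,0.1],
  ],
  rotation=[
    [0,0,0],
    [0,0,0],
    [0,0,0],
    [0,0,0],
    [0,0,0],
    [0,0,0],
    [0,0,0],
    [0,0,0],
  ],
)

```text
time_s: 9.0
eef_pos: [0.4812, 0.1244, 0.3428]
tool_rot: [-1.593, -2.708, -0.001]
contact_force: [0.1, -0.4, -0.0]
opening: -0.0
gripper_force: 0.0
```

>>> carry_out(
  hand=[0,0,0],
  offset=[
    [0,0,0],
    [0,0,-0.04],
    [0,0,-0.04],
  ],
  rotation=[
    [0,0,0],
    [0,0,0],
    [0,0,0],
  ],
)

```text
time_s: 9.3
eef_pos: [0.4822, 0.1229, 0.3361]
tool_rot: [1.597, 2.705, 0.001]
contact_force: [0.6, 0.2, -0.6]
opening: -0.0001
gripper_force: 0.0
```

Run:
```python
from h import *
s=shot('side');p=manip.state();print(p['eef_pos'],p['contact_force'])
cv2.imwrite('pics/c4.png',cv2.resize(s['pixels'][150:250,210:340,::-1],None,fx=5,fy=5,interpolation=cv2.INTER_CUBIC))
```

```text
[0.48235941 0.12286676 0.336585  ] [-0.57540791  0.12930254  1.44957722]
```

View pics/c4.png

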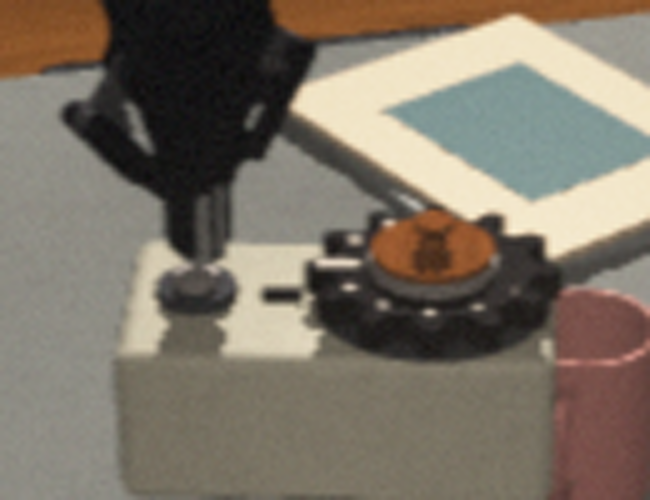

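The tip at (198,258) is right over the button at (197,280). Pressing in small steps.

>>> carry_out(
  hand=[0,0,0,0],
  offset=[
    [0,0,-0.02],
    [0,0,-0.035],
    [0,0,-0.05],
    [0,0,-0.05],
  ],
  rotation=[
    [0,0,0],
    [0,0,0],
    [0,0,0],
    [0,0,0],
  ],
)

```text
time_s: 9.75
eef_pos: [0.4825, 0.1228, 0.3264]
tool_rot: [1.596, 2.704, 0.002]
contact_force: [0.4, -0.0, 4.4]
opening: 0.0002
gripper_force: 2.1
```

>>> carry_out(
  hand=[0,0,0,0],
  offset=[
    [0,0,-0.007],
    [0,0,-0.014],
    [0,0,-0.014],
    [0,0,-0.014],
  ],
  rotation=[
    [0,0,0],
    [0,0,0],
    [0,0,0],
    [0,0,0],
  ],
)

```text
time_s: 10.15
eef_pos: [0.4824, 0.1228, 0.3255]
tool_rot: [1.595, 2.703, 0.004]
contact_force: [-1.9, -1.0, 12.0]
opening: -0.0003
gripper_force: 6.1
```

The force has reached 12 N with the tip stopped, so the button is at its end stop. Lifting off.

>>> carry_out(
  hand=[0,0,0,0,0,0,0,0],
  offset=[
    [0,0,0.05],
    [0,0,0.2],
    [0,0,0.4],
    [-0.2,0,0.4],
    [-0.4,0,0.4],
    [-0.6,0,0.4],
    [-0.6,0,0.4],
    [-0.6,0,0.4],
  ],
  rotation=[
    [0,0,0],
    [0,0,0],
    [0,0,0],
    [0,0,0],
    [0,0,0],
    [0,0,0],
    [0,0,0],
    [0,0,0],
  ],
)

```text
time_s: 10.95
eef_pos: [0.3613, 0.1229, 0.4033]
tool_rot: [1.595, 2.706, 0.001]
contact_force: [1.7, 0.1, -0.8]
opening: -0.0001
gripper_force: 0.0
```

Run:
```python
from h import *
d=marks();s=shot('side')
a=cv2.resize(d['pixels'][190:345,190:380,::-1],None,fx=2,fy=2);b=cv2.resize(s['pixels'][170:380,220:350,::-1],None,fx=2,fy=2)
o=np.zeros((420,640,3),np.uint8);o[:310,:380]=a;o[:420,380:]=b;cv2.imwrite('pics/c5.png',o)
```

```text
white [angle from index, width, peak] [(-90, 10, 207), (-61, 11, 208), (-31, 11, 214), (-1, 11, 209), (30, 7, 190), (60, 6, 177), (92, 4, 157), (122, 2, 130)]
11.0 [0.3622 0.1229 0.4032] [ 1.2 -0.3 -0.3]
```

View pics/c5.png

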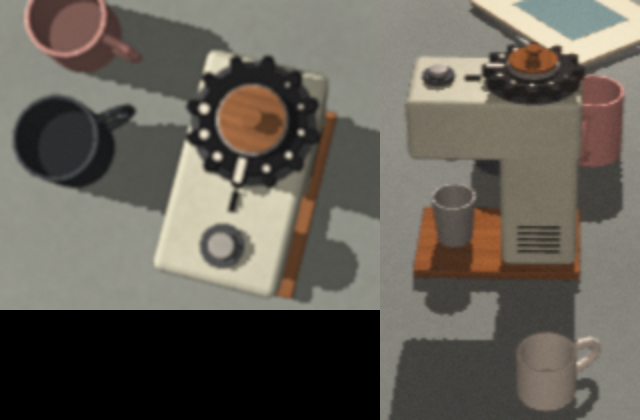

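The bar at (240,170) points at the index at (234,202), the button is up again, and the cups and grinder are where they were. Handing in.

```bash
python3 -c "
from workcell import manip
print(manip.job_done())"
```

```text
the job is handed in; nothing more can be done
None
```

I flicked the wheel five clicks so the filter bar sits at the index, then pressed the start button fully down and let it come up; the grinder and cups are still in place, and the job is handed in.

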